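Mix the sample bottle, rack it and hold the carrier up level

TASK

Mix the orange-capped sample bottle by turning it upside down in the air and back upright, then lower it (do not drop it) into the empty pocket of the blue carrier until it stands on the pocket's floor, and let go of it. Then take the carrier by its black handle, lift it with all four bottles about ten centimetres clear of its plate and finish while holding it there, level and still, ready to be handed over. Keep the carrier level throughout, and leave the other bottle, the well plate and the beaker on the bench where they are.

Things in the scene. Friction and masses are not known exactly. Their poses are not given: they have to be found in the camera images.
- sample_mid (a point): Centre (52.5 mm above its underside, on its axis; z runs from the underside to the cap) of the bottle to mix: closed plastic bottle, white body 40 mm in diameter and straight up to 72 mm, a shoulder, then a screw cap 30 mm in diameter; 105 mm tall in all; about 90 g; ORANGE cap. It starts upright on the bench.
- sample: The same orange-capped bottle; origin at the centre of its underside, z towards the cap.
- carrier: Blue four-bottle carrier, 150 x 150 x 28 mm, origin at the centre of its underside, z up. Round pockets 44 mm across, 22 mm deep (mouth chamfered 2 mm) centred at x = +-42, y = +-42 mm; the one at (-42, -42) is empty, the others hold blue-capped bottles (cap tops 111 mm above the underside). About 0.65 kg so; with all four bottles it balances under the middle of the handle.
- pocket (a point): Centre of the floor of the carrier's empty pocket, on which the bottle's underside comes to rest (the pocket's mouth is 22 mm above it). Axes as the carrier's.
- handle: Carrying handle fixed to the carrier: a black grip bar along the carrier's y, 14 mm wide (x), 100 mm long (y), 20 mm high (z), on two steel rods 8 mm thick at y = +-43 mm. Origin as the carrier's: at the centre of the carrier's underside.
- grip (a point): Centre of the black grip bar, 150 mm above the carrier's underside. Axes as the carrier's: the bar runs along y and is gripped across x.
- nest: Locating plate fixed to the bench, 176 x 176 x 6 mm, aluminium, with black guides at its corners that rise 8 mm above it and surround the carrier's corners with 2 mm play. The carrier stands in it. Origin at the centre of its underside.
- loaded_a: Blue-capped bottle, of the same shape as the orange-capped one, loose in the carrier's pocket at x = -42, y = +42 mm of the carrier's frame. Origin at the centre of its underside.
- loaded_b: Blue-capped bottle, of the same shape as the orange-capped one, loose in the carrier's pocket at x = +42, y = +42 mm of the carrier's frame. Origin at the centre of its underside.
- loaded_c: Blue-capped bottle, of the same shape as the orange-capped one, loose in the carrier's pocket at x = +42, y = -42 mm of the carrier's frame. Origin at the centre of its underside.
- spare: White-capped bottle of the same shape, upright on the bench; not part of the job. Origin at the centre of its underside.
- wellplate: Clear 48-well plate, 128 x 85 x 20 mm, flat on the bench; not part of the job. Origin at the centre of its underside.
- beaker: Glass beaker, 68 mm across and 90 mm tall, upright on the bench; not part of the job. Origin at the centre of its underside.
Not all that is in view belongs to the job. Leave any green look-alike of the carrier alone.

How it is judged (in metres and radians):
On the way, in this order (a step that is already met when the one before it is completed fails the run):
1. the orange-capped bottle is held upside down, clear of the bench (angle between sample's own z axis and vertical above 2.3 rad and height (world z) of sample_mid above 0.1 m and contact force between the fingers and sample above 0.5 N), for 0.2 s.
2. it stands upright on the floor of the empty pocket, let go of, and the carrier stands in its plate (horizontal distance between sample and pocket below 0.006 m and z of sample in the frame of pocket between -0.003 and 0.004 m and angle between the z axis of sample and the z axis of carrier, either way round below 0.12 rad and angle between sample's own z axis and vertical below 0.15 rad and contact force between the fingers and sample below 0.05 N and height (world z) of carrier below 0.012 m), for 0.2 s.
At the end, for the whole second after the job is handed in: The carrier hangs by its handle from the fingers, over 60 mm above the plate, level within 5 degrees, still (20 mm/s, 0.1 rad/s) and clear of the plate; the orange-capped bottle stands in its pocket (within 6 mm of centre, 4 mm of the floor) and the three others are fully down in theirs (height (world z) of carrier above 0.066 m and angle between carrier's own z axis and vertical below 0.09 rad and linear speed of carrier below 0.02 m/s and angular speed of carrier below 0.1 rad/s and contact force between the fingers and handle above 2 N and contact force between carrier and nest below 0.05 N and contact force between the fingers and sample below 0.05 N and horizontal distance between sample and pocket below 0.006 m and z of sample in the frame of pocket between -0.003 and 0.004 m and angle between the z axis of each of sample, loaded_a, loaded_b, loaded_c and the z axis of carrier, either way round below 0.12 rad and z of loaded_a in the frame of carrier between 0.003 and 0.012 m and z of loaded_b in the frame of carrier between 0.003 and 0.012 m and z of loaded_c in the frame of carrier between 0.003 and 0.012 m); the arm keeps its last pose, push and grip.
It fails at once if the carrier is tilted by more than 12 degrees (angle between carrier's own z axis and vertical above 0.21 rad).
It fails at once if the orange-capped bottle is dropped (contact force between each of the fingers, carrier and sample below 0.02 N and linear speed of sample above 0.4 m/s).
It fails at once if the spare bottle, the well plate or the beaker is moved by more than 15 mm (distance of any of spare, wellplate, beaker from where it was at the start of the episode above 0.015 m).
It also fails if it takes over 72 s, if anything falls off the work surface, if the arm or the gripper's body presses on something with over 40 N, if the wrist force passes 120 N, or if a joint passes its speed limit or range.

ROBOT

A 7-joint arm with a two-finger parallel gripper is mounted at the origin on the work surface. World frame = base frame: x ahead of the robot, y to its left, z up, the work surface at z = 0. Lengths are in mm, angles in rad, forces in N, time in s.
With the tool pointing down it reaches from about 400 to 900 mm from the base axis. Payload 5.6 kg.
Tool frame: the origin (TCP) lies midway between the tips of the shut fingers; the grasp point (between the pads) lies 19 mm behind it; x points along the fingers, y is the direction in which the jaws open and shut, and the axes are right-handed (so a half turn about x gives the same grasp; the last joint's range is limited). The gripper opens to 92 mm and grips with 3 to 60 N. Pads are 20 mm wide; open, the fingers measure 128 mm over their backs; the gripper's body (75 mm by 189 mm) begins 69 mm behind the grasp point.
Start: joints at [-1.303, 0.468, -0.012, 1.603, 0.006, 1.071, -0.056], TCP at [198.825, 618.852, 214.592] pointing down, gripper open.
Joint ranges: [-2.53, 2.53], [-0.31, 2.02], [-1.57, 1.55], [0.28, 2.44], [-1.29, 4.43], [0.15, 1.84], [-2.92, 2.92]. Speed limits (rad/s): [2.57, 2.57, 3.14, 3.14, 3.14, 3.14, 3.14].

INTERFACE

Orientations are given as a rotation vector (axis times angle).
In Python, from cell import robot, grip, kin, viewer gives the robot as it stands. Calls block until the motion is done:
- robot.movep(position, orientation): joint-space move of the TCP to a pose.
- robot.servo_line(position, feed=150, rotation=None): straight line of the TCP; rotation=None keeps the orientation; feed is the mean speed in mm/s.
- robot.goto_joints(angles): joint-space move.
- grip(opening, newtons=None): opening from 0.0 (shut) to 1.0 (fully open); newtons is the grip in N (None keeps the last); returns when the fingers have stopped.
- robot.hold(seconds).
- kin.ik(position, orientation): joint angles nearest the present ones, or None.
- robot.observe(): the state.
- viewer.read_camera(name): name is "scene" or "top" or "wrist"; returns the picture (400x640x3 uint8, red, green, blue); there is no depth.
- viewer.camera_info(name): a dict with "camera_matrix" (3x3 intrinsics, pixels), "R" (3x3) and "t" (3): a world point X has camera coordinates R X + t. Camera axes: x right, y down, z forward; pixel columns grow to the right and rows downward; lengths in mm; the calibration is good to about 2 mm. A picture is of the moment at which its call begins: read the wrist's pose just before it. camera_info takes no time and is no camera call; for the wrist camera it gives the pose at the moment of the call.
A pose or a line that the arm cannot do raises robot.IKError and nothing moves.
- robot.job_done(): hands the job in, once; it reports no verdict.
Trained networks look in the newest picture that a camera, given by its name, has taken for a name from the list of things; names that differ only in an ending like _2 or _b are one class to them, and where a whole thing is asked for, a point or a joint stands for the part that bears it (a point fixed in the world has none). Each returns a list of dicts, best first, with "confidence" (0 to 1); they miss things now and then, are a little off and sometimes report something else, mostly with a low value. They report only what shows in the picture. A call takes as long as a camera call. They do not tell look-alikes from the thing itself.
- viewer.silhouettes(name, camera): "mask" (400x640 bool, what is visible of it).
- viewer.pinpoint(name, camera): "at" ([x, y, z] in mm, in the coordinates of the camera as it stood for that picture, good to about 4 mm: a listed point, or the origin of a listed thing).
The state is a dict: "t": time; "joints": joint angles; "joint_velocities": joint speeds; "joint_torque": joint torques, N m; "tcp_pos": TCP position; "tcp_rot": TCP orientation; "contact_force": force on the tool from outside, world axes, zero at the start; "wrist_torque": the same for the moment, N m; "grip_width": opening from 0.0 (shut) to 1.0 (fully open).
Only numpy, scipy, OpenCV 4.12 (cv2) and the standard library are available. Lean on these libraries where they do the work, as an engineer would, in place of code of your own. Each camera call takes 0.05 s, during which the arm holds its last target.

## Working session

There is one attempt and no reset: what is moved stays moved. The work goes in short steps, each a Python script; the robot and the scene stay as the last script left them, time stands still between calls to the robot, and variables do not carry over. Pictures are saved under pics/ and viewed, and the job is handed in when it is done.

```bash
ls; mkdir -p pics; python3 - <<'E'
from cell import robot, grip, kin, viewer
import cv2, numpy as np
s=robot.observe(); print({k:np.round(v,3) if not isinstance(v,dict) else v for k,v in s.items()})
for c in ["scene","top","wrist"]:
    im=viewer.read_camera(c); cv2.imwrite(f"pics/a_{c}.png",im[:,:,::-1])
    ci=viewer.camera_info(c); R=np.array(ci["R"]);t=np.array(ci["t"])
    print(c,np.round(-R.T@t),np.round(R,2).tolist())
    for n in ["sample","sample_mid","carrier","pocket","grip","nest","loaded_a","spare","wellplate","beaker"]:
        for d in viewer.pinpoint(n,c): print(n,round(d["confidence"],2),np.round(R.T@(np.array(d["at"])-t),1))
print(robot.observe()["t"])
E
```

```text
pics
{'t': np.float64(0.0), 'joints': array([-1.303,  0.468, -0.012,  1.604,  0.006,  1.071, -0.056]), 'joint_velocities': array([ 0.   ,  0.   ,  0.001,  0.001, -0.001,  0.   , -0.001]), 'joint_torque': array([ 1.0000e-03, -5.2058e+01, -1.2000e-02, -2.4374e+01, -5.7000e-02,
        1.7000e-02,  0.0000e+00]), 'tcp_pos': array([198.706, 618.273, 213.651]), 'tcp_rot': array([ 0.243,  1.557, -0.245]), 'contact_force': array([ 0.659, -0.74 ,  0.387]), 'wrist_torque': array([ 0.025, -0.012,  0.022]), 'grip_width': np.float64(1.0)}
scene [1247.  405. 1073.] [[-0.39, 0.92, -0.02], [0.71, 0.29, -0.64], [-0.59, -0.27, -0.77]]
sample 0.67 [ 547.7 -294.4    3.7]
sample_mid 0.8 [ 549.8 -293.9   54.2]
carrier 0.94 [387.1 330.4   4.8]
carrier 0.9 [355.1  39.6   7.1]
carrier 0.61 [604.9 195.    6.5]
carrier 0.6 [ 504.  -140.8    1.3]
carrier 0.52 [655.3 153.    8.2]
pocket 0.77 [382.1 275.9   9. ]
pocket 0.74 [565.  155.   14.5]
pocket 0.57 [298.4  71.5   4.3]
pocket 0.48 [ 692.9 -192.4    5.6]
grip 0.68 [607.7 199.  159.4]
grip 0.59 [354.3  38.8 152. ]
grip 0.57 [384.1 326.1 152.9]
nest 0.46 [563.
[... 395 characters left out ...]
0.1, -0.01, -0.99]]
sample 0.54 [ 545.9 -293.     2. ]
sample 0.25 [ 545.1 -292.7   49.6]
sample_mid 0.77 [ 547.9 -292.2   49.7]
carrier 0.9 [606.7 199.    6.4]
carrier 0.83 [384.  326.7  -0.8]
carrier 0.58 [3.473e+02 3.710e+01 3.000e-01]
pocket 0.8 [381.  272.8   5.5]
pocket 0.73 [560.5 156.1  11.1]
pocket 0.57 [299.2  70.    0. ]
grip 0.87 [605.1 196.1 154.5]
grip 0.61 [352.4  39.8 150.3]
loaded_a 0.67 [649.3 236.7   7. ]
loaded_a 0.58 [566.7 242.   10.7]
spare 0.71 [ 502.4 -140.    -2.3]
wellplate 0.82 [ 6.944e+02 -1.931e+02 -2.000e-01]
beaker 0.97 [572.5 421.8  -3.1]
beaker 0.62 [563.4 154.5  12.6]
wrist [120. 645. 385.] [[0.31, 0.95, 0.0], [0.91, -0.29, 0.28], [0.27, -0.09, -0.96]]
1.65
```

View pics/a_scene.png

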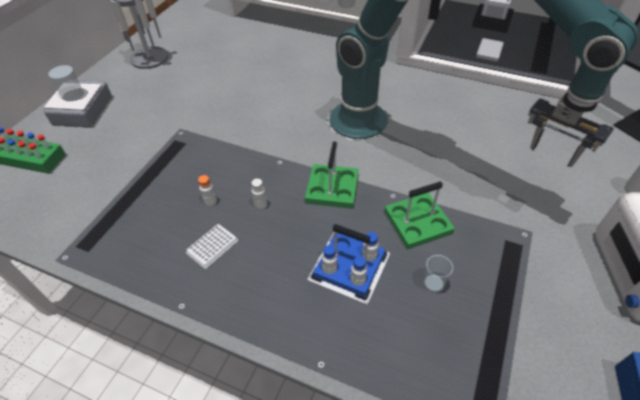

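View pics/a_top.png

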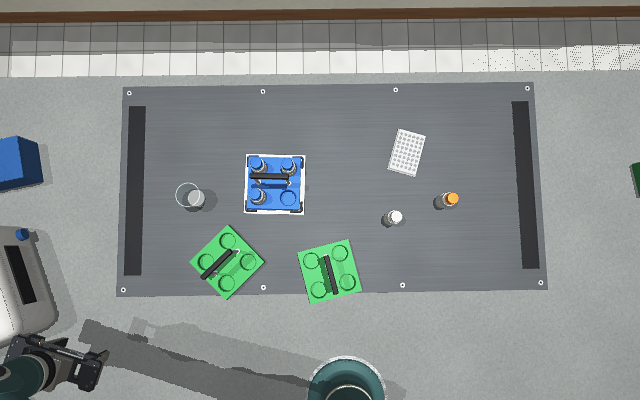

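The pictures show the blue carrier at top-view px (275,184), with its empty pocket at lower right (288,198). The orange bottle is at (452,199), the white spare at (395,217), and the two green decoys at (227,262) and (329,271). The networks agree with this. Next I'll check reachability for a side grasp.

```bash
python3 - <<'E'
from h import *
rv=rot(0,90); robot.movep([535,190,330],rv)
s=robot.observe(); print(s["t"],np.round(s["joints"],2),np.round(s["tcp_pos"],1))
ci=viewer.camera_info("wrist"); im=viewer.read_camera("wrist"); cv2.imwrite("pics/b_wrist.png",im[:,:,::-1])
for n in ["carrier","pocket","grip","loaded_a"]:
    for d in viewer.pinpoint(n,"wrist"): print(n,round(d["confidence"],2),np.round(world("wrist",d["at"],ci),1))
np.savez("b.npz",R=ci["R"],t=ci["t"],K=ci["camera_matrix"])
E
```

```text
3.6583 [-0.6   0.23  0.24  1.68 -0.06  1.24  1.22] [534.5 191.2 329.7]
carrier 0.88 [384.8 330.    2.4]
carrier 0.86 [354.6  44.3  -2.8]
carrier 0.59 [606.4 201.1   6.5]
pocket 0.91 [381.8 275.    6. ]
pocket 0.59 [558.9 155.8   6.9]
grip 0.94 [602.5 197.1 154. ]
grip 0.82 [379.9 334.1 149. ]
grip 0.62 [649.1 153.4  13.5]
loaded_a 0.8 [564.8 239.4  10.8]
loaded_a 0.72 [647.8 154.2  14. ]
```

View pics/b_wrist.png

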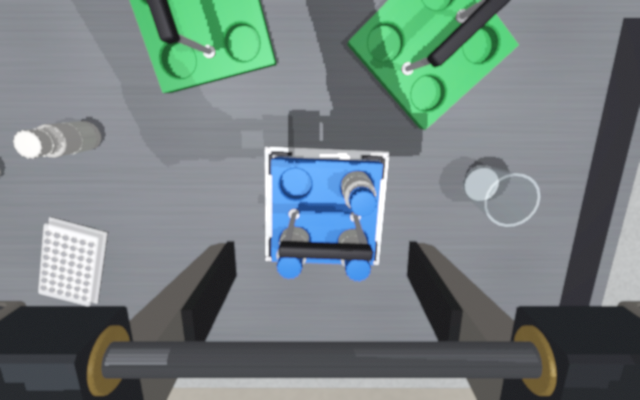

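The wrist view shows the carrier in its plate (px 268–388 × 148–268), the empty pocket at (295,182) and the handle at about (326,251) with a slight yaw. Zooming in to refine the yaw and the pocket.

```bash
python3 - <<'E'
import cv2,numpy as np
a=cv2.imread("pics/b_wrist.png")[140:280,255:400]; cv2.imwrite("pics/b_zoom.png",cv2.resize(a,None,fx=4,fy=4,interpolation=cv2.INTER_CUBIC))
a=cv2.imread("pics/a_top.png")[145:225,235:315]; cv2.imwrite("pics/a_zoom.png",cv2.resize(a,None,fx=7,fy=7,interpolation=cv2.INTER_CUBIC))
E
```

```text
(no output)
```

View pics/b_zoom.png

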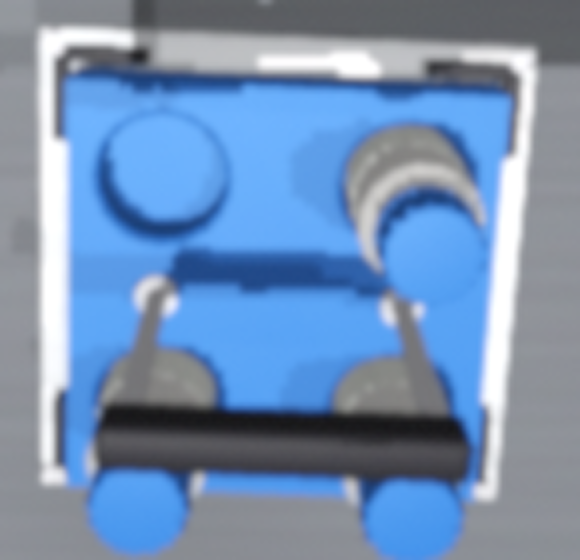

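View pics/a_zoom.png

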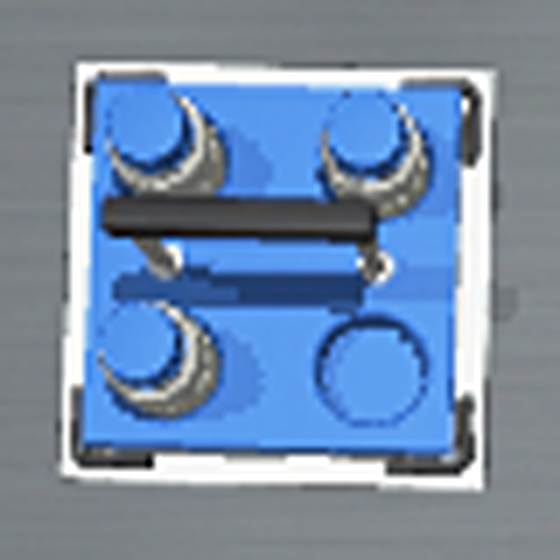

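```bash
python3 - <<'E'
from h import *
def bp(K,R,t,px,z):
    R=np.array(R);t=np.array(t);K=np.array(K)
    d=R.T@np.linalg.solve(K,[px[0],px[1],1]);c=-R.T@t
    return np.round(c+d*(z-c[2])/d[2],1)
b=np.load("b.npz"); f=lambda u,v:(255+(u+.5)/4-.5,140+(v+.5)/4-.5)
for n,p,z in [("pocket",(164,174),33),("TL",(68,72),34),("TR",(516,88),34),("BL",(66,487),34),("bar_l",(97,430),156),("bar_r",(468,448),156),("rodL",(157,296),34),("rodR",(402,308),34)]:
    print("w",n,bp(b["K"],b["R"],b["t"],f(*p),z))
ci=viewer.camera_info("top"); f=lambda u,v:(235+(u+.5)/7-.5,145+(v+.5)/7-.5)
for n,p,z in [("pocket",(372,370),33),("TL",(92,80),34),("TR",(466,88),34),("BR",(452,458),34),("BL",(82,445),34),("bar_l",(103,214),166),("bar_r",(376,222),166),("rodL",(165,262),34),("rodR",(378,266),34)]:
    print("t",n,bp(ci["camera_matrix"],ci["R"],ci["t"],f(*p),z))
E
```

```text
w pocket [560.6 158.   33. ]
w TL [525.3 126.6  34. ]
w TR [530.5 277.1  34. ]
w BL [677.8 120.   34. ]
w bar_l [602.1 147.8 156. ]
w bar_r [607.2 247.1 156. ]
w rodL [604.3 154.8  34. ]
w rodR [608.6 241.   34. ]
t pocket [561.6 155.2  33. ]
t TL [682.9 269.3  34. ]
t TR [677.6 115.7  34. ]
t BR [525.1 123.   34. ]
t BL [532.5 273.   34. ]
t bar_l [606.3 244.4 166. ]
t bar_r [602.  144.9 166. ]
t rodL [607.  239.3  34. ]
t rodR [604.2 152.4  34. ]
```

```bash
python3 - <<'E'
from h import *
robot.goto_joints([0.7,0.4,-0.1,2.3,3.4,1.15,1.7])
s=robot.observe(); print(s["t"],np.round(s["joints"],2),np.round(s["tcp_pos"],1))
print(np.round(Rn.from_rotvec(s["tcp_rot"]).as_matrix(),2).tolist())
S=np.array([547.8,-293.4,56.])
for h in (-5,-10,-15,-20):
  for p in (20,25,30):
    rv=rot(h,p,180); u=Rn.from_rotvec(rv).apply([1,0,0])
    for b in (0,150,):
        q=kin.ik(tcp_for(S,rv,19-b),rv); print(h,p,b,None if q is None else np.round(q,2))
E
```

```text
6.8083 [ 0.7   0.4  -0.1   2.3   3.4   1.15  1.7 ] [ 617.5 -378.   365.4]
[[0.93, -0.36, -0.06], [-0.36, -0.91, -0.19], [0.02, 0.2, -0.98]]
-5 20 0 [ 0.76  0.89 -0.04  2.32  3.76  1.26  1.64]
-5 20 150 None
-5 25 0 [ 0.75  0.82 -0.05  2.32  3.75  1.12  1.61]
-5 25 150 None
-5 30 0 [ 0.74  0.76 -0.07  2.32  3.75  0.97  1.57]
-5 30 150 None
-10 20 0 [ 0.72  0.89 -0.07  2.35  3.61  1.29  1.67]
-10 20 150 None
-10 25 0 [ 0.72  0.83 -0.08  2.35  3.6   1.14  1.65]
-10 25 150 None
-10 30 0 [ 0.71  0.76 -0.09  2.34  3.59  0.99  1.62]
-10 30 150 None
-15 20 0 [ 0.69  0.9  -0.1   2.38  3.46  1.32  1.7 ]
-15 20 150 None
-15 25 0 [ 0.68  0.83 -0.11  2.38  3.44  1.17  1.68]
-15 25 150 None
-15 30 0 [ 0.67  0.76 -0.11  2.37  3.43  1.01  1.65]
-15 30 150 None
-20 20 0 [ 0.66  0.91 -0.14  2.39  3.31  1.35  1.72]
-20 20 150 None
-20 25 0 [ 0.65  0.83 -0.14  2.39  3.29  1.19  1.7 ]
-20 25 150 None
-20 30 0 [ 0.64  0.76 -0.14  2.38  3.27  1.03  1.68]
-20 30 150 None
```

```bash
python3 - <<'E'
from h import *
S=np.array([547.8,-293.4,56.])
for h,p in ((-10,25),(-15,25),(-10,30)):
    rv=rot(h,p,180)
    for dz in (0,60,100,140,180,240):
        q=kin.ik(tcp_for(S+[0,0,dz],rv),rv); print(h,p,dz,None if q is None else np.round(q,2))
for h in (0,-8,-15):
  for P in ((620,-330,260),(680,-300,300)):
    for p in (0,10):
      rv=rot(h,p,180); q=kin.ik(tcp_for(P,rv),rv); print("air",P,h,p,None if q is None else np.round(q,2))
E
```

```text
-10 25 0 [ 0.72  0.83 -0.08  2.35  3.6   1.14  1.65]
-10 25 60 [ 0.73  0.66 -0.1   2.38  3.62  1.02  1.58]
-10 25 100 [ 0.75  0.55 -0.11  2.39  3.65  0.93  1.52]
-10 25 140 [ 0.76  0.44 -0.13  2.39  3.69  0.83  1.45]
-10 25 180 [ 0.78  0.34 -0.15  2.38  3.75  0.74  1.35]
-10 25 240 [ 0.8   0.2  -0.17  2.35  3.89  0.61  1.16]
-15 25 0 [ 0.68  0.83 -0.11  2.38  3.44  1.17  1.68]
-15 25 60 [ 0.69  0.66 -0.12  2.41  3.45  1.04  1.62]
-15 25 100 [ 0.7   0.55 -0.13  2.42  3.47  0.94  1.58]
-15 25 140 [ 0.71  0.43 -0.14  2.41  3.5   0.83  1.52]
-15 25 180 [ 0.72  0.33 -0.15  2.4   3.54  0.73  1.45]
-15 25 240 [ 0.74  0.18 -0.17  2.37  3.65  0.57  1.29]
-10 30 0 [ 0.71  0.76 -0.09  2.34  3.59  0.99  1.62]
-10 30 60 [ 0.73  0.6  -0.11  2.37  3.63  0.86  1.54]
-10 30 100 [ 0.74  0.49 -0.13  2.37  3.67  0.77  1.47]
-10 30 140 [ 0.76  0.39 -0.15  2.36  3.73  0.68  1.38]
-10 30 180 [ 0.79  0.29 -0.17  2.34  3.82  0.59  1.26]
-10 30 240 [ 0.79  0.16 -0.17  2.31  4.03  0.48  1.  ]
air (620, -330, 260) 0 0 [ 0.84  0.67 -0.11  2.19  3.92  1.32  1.42]
air (620, -330, 260) 0 10 [ 0.84  0.56 -0.12  2.19  3.98  1.07  1.32]
air (680, -300, 300) 0 0 [ 0.75  0.61 -0.17  2.14  3.81  1.19  1.4 ]
air (680, -300, 300) 0 10 [ 0.76  0.5  -0.18  2.12  3.88  0.93  1.3 ]
air (620, -330, 260) -8 0 [ 0.77  0.66 -0.12  2.25  3.69  1.33  1.51]
air (620, -330, 260) -8 10 [ 0.77  0.53 -0.13  2.25  3.72  1.05  1.43]
air (680, -300, 300) -8 0 [ 0.68  0.59 -0.18  2.19  3.56  1.19  1.51]
air (680, -300, 300) -8 10 [ 0.69  0.48 -0.19  2.18  3.6   0.91  1.44]
air (620, -330, 260) -15 0 [ 0.71  0.65 -0.15  2.29  3.48  1.35  1.59]
air (620, -330, 260) -15 10 [ 0.71  0.52 -0.15  2.29  3.48  1.05  1.53]
air (680, -300, 300) -15 0 [ 0.62  0.58 -0.2   2.22  3.34  1.21  1.61]
air (680, -300, 300) -15 10 [ 0.61  0.46 -0.19  2.21  3.34  0.91  1.56]
```

All of these are feasible. Next I go above the bottle, look with the wrist camera and measure it.

```bash
python3 - <<'E'
from h import *
S=np.array([547.8,-293.4,56.]); rv=rot(-10,25,180)
robot.movep(tcp_for(S+[0,0,130],rv),rv)
ci=viewer.camera_info("wrist"); im=viewer.read_camera("wrist"); cv2.imwrite("pics/c_wrist.png",im[:,:,::-1])
for n in ["sample","sample_mid"]:
    for d in viewer.pinpoint(n,"wrist"): print(n,round(d["confidence"],2),np.round(world("wrist",d["at"],ci),1))
s=robot.observe(); print(s["t"],np.round(s["joints"],2),np.round(s["tcp_pos"]-tcp_for(S+[0,0,130],rv),1))
E
```

```text
sample_mid 0.67 [ 548.3 -290.4   53.2]
7.7833 [ 0.76  0.47 -0.13  2.39  3.68  0.86  1.47] [ 0.7 -0.4  1. ]
```

View pics/c_wrist.png

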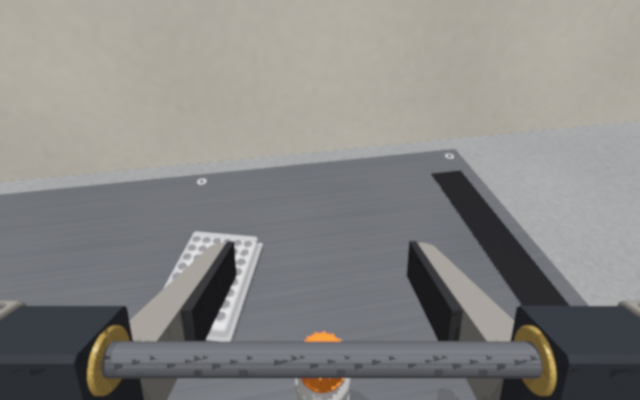

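The orange cap is at (322,375), centred between the fingers. Descending to grip it.

```bash
python3 - <<'E'
from h import *
S=np.array([547.8,-293,56.]); rv=rot(-10,25,180)
robot.servo_line(tcp_for(S,rv),feed=120)
s=robot.observe(); print(s["t"],s["contact_force"].round(1) if hasattr(s["contact_force"],'round') else s["contact_force"])
grip(0.0,25)
s=robot.observe(); print(s["t"],s["grip_width"]*92,np.round(s["tcp_pos"],1),np.round(s["contact_force"],1))
im=viewer.read_camera("wrist"); cv2.imwrite("pics/d_wrist.png",im[:,:,::-1])
ci=viewer.camera_info("scene"); im=viewer.read_camera("scene"); cv2.imwrite("pics/d_scene.png",cv2.resize(im[120:280,120:380,::-1],None,fx=3,fy=3))
E
```

```text
9.0167 [ 1.   0.6 -0.6]
9.8583 39.32727899521279 [ 564.8 -296.1   48. ] [-0.4  0.  -0.4]
```

View pics/d_wrist.png

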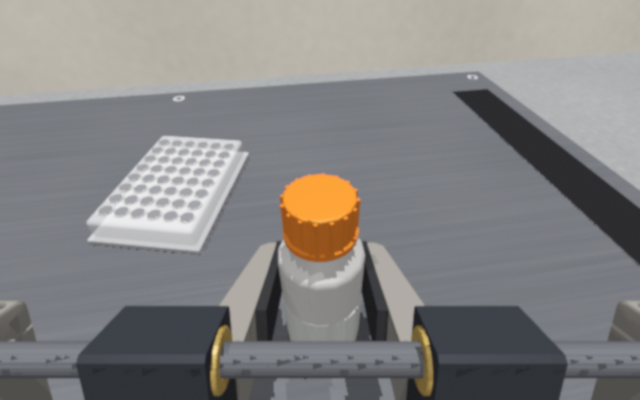

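View pics/d_scene.png

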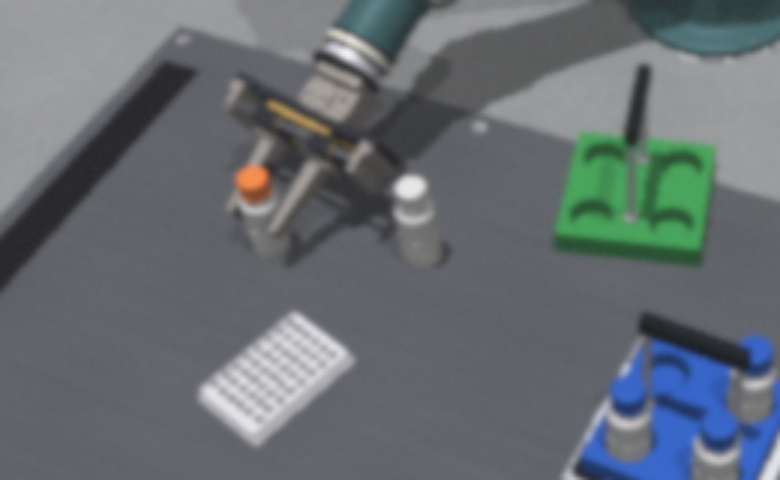

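Gripped at a width of 39.3 mm. Now I lift, level the tool, flip by joint 7 and flip back.

```bash
python3 - <<'E'
from h import *
ci=viewer.camera_info("wrist");R=np.array(ci["R"]);t=np.array(ci["t"]);c=-R.T@t
for px in ((320,197),):
    d=R.T@np.linalg.solve(np.array(ci["camera_matrix"]),[*px,1]); print("cap top",c+d*(105-c[2])/d[2])
S=np.array([547.8,-293,56.]); rv=rot(-10,25,180)
robot.servo_line(tcp_for(S+[0,0,120],rv),feed=150)
rv2=rot(-10,3,180); robot.movep(tcp_for([630,-325,280],rv2),rv2)
s=robot.observe(); q=np.array(s["joints"]); print(s["t"],q.round(2),s["grip_width"]*92)
q2=q.copy(); q2[6]-=np.pi; robot.goto_joints(q2); robot.hold(0.4)
s=robot.observe(); print(s["t"],s["grip_width"]*92,np.round(s["tcp_pos"]),np.round(Rn.from_rotvec(s["tcp_rot"]).as_matrix(),2).tolist())
im=viewer.read_camera("scene"); cv2.imwrite("pics/e_scene.png",cv2.resize(im[60:280,120:380,::-1],None,fx=2.6,fy=2.6))
robot.goto_joints(q)
s=robot.observe(); print(s["t"],s["grip_width"]*92)
im=viewer.read_camera("wrist"); cv2.imwrite("pics/e_wrist.png",im[:,:,::-1])
im=viewer.read_camera("scene"); cv2.imwrite("pics/e_scene2.png",cv2.resize(im[60:280,120:380,::-1],None,fx=2.6,fy=2.6))
E
```

```text
cap top [ 546.8020821  -291.23929193  105.        ]
11.5167 [ 0.77  0.57 -0.17  2.26  3.62  1.19  1.51] 39.527920471998414
14.5667 39.18098435021687 [ 648. -328.  276.] [[0.98, 0.17, 0.06], [-0.17, 0.98, -0.01], [-0.06, 0.0, 1.0]]
17.2667 39.18459619381325
```

View pics/e_scene.png

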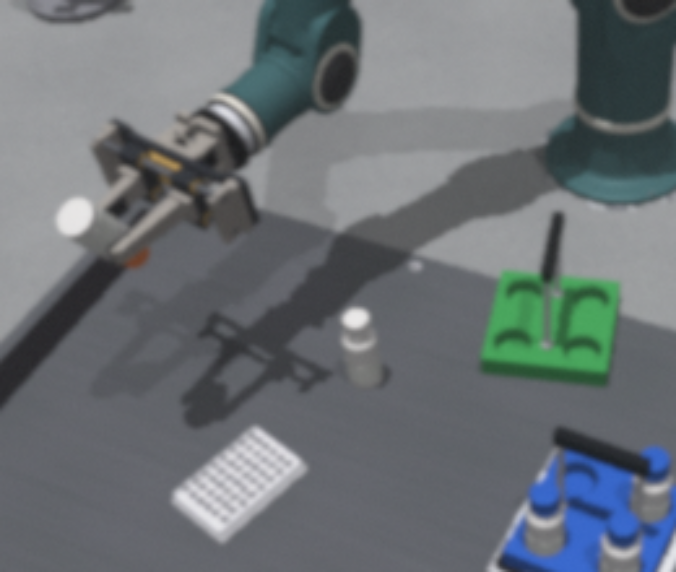

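View pics/e_wrist.png

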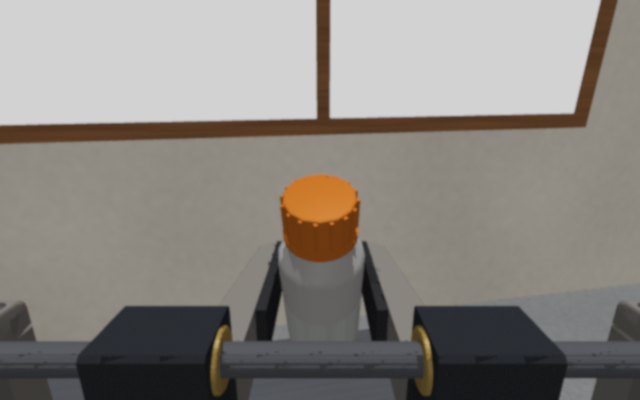

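View pics/e_scene2.png

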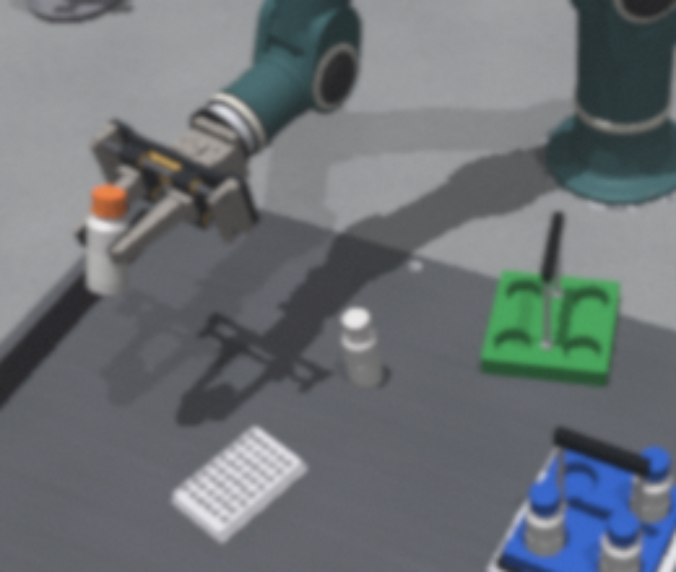

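The scene view shows the bottle inverted at (75,215) with no slip (angle about 2.65 rad by kinematics), and then upright again. Moving above the pocket.

```bash
python3 - <<'E'
from h import *
P=np.array([561,156,68.])
for h in (-5,-10,-15):
    rv=rot(h,25,180)
    for dz in (0,40,120,180):
        q=kin.ik(tcp_for(P+[0,0,dz],rv),rv); print(h,dz,None if q is None else np.round(q,2))
rv=rot(-10,3,180)
for X in ((640,0,300),(660,0,300),(640,80,280)):
  for h in (-10,0):
    for p in(3,25):
      rv=rot(h,p,180); q=kin.ik(tcp_for(X,rv),rv); print(X,h,p,None if q is None else np.round(q,2))
E
```

```text
-5 0 [-0.02  0.97 -0.7   2.39  2.46  1.54  1.98]
-5 40 [ 0.23  1.07 -1.02  2.4   2.48  1.65  2.27]
-5 120 [ 0.19  0.7  -0.99  2.42  2.27  1.36  2.19]
-5 180 [ 0.05  0.38 -0.8   2.41  2.13  1.06  2.16]
-10 0 [-0.09  0.96 -0.69  2.36  2.34  1.55  1.94]
-10 40 [-0.13  0.82 -0.66  2.38  2.26  1.44  1.94]
-10 120 [-0.16  0.54 -0.63  2.4   2.12  1.22  2.02]
-10 180 [-0.13  0.37 -0.66  2.38  2.01  1.08  2.14]
-15 0 [-0.14  0.96 -0.69  2.32  2.22  1.57  1.91]
-15 40 [-0.17  0.82 -0.67  2.34  2.15  1.47  1.93]
-15 120 [-0.2   0.56 -0.64  2.36  2.    1.27  2.03]
-15 180 [-0.18  0.39 -0.65  2.34  1.89  1.15  2.16]
(640, 0, 300) -10 3 [ 0.2   0.51 -0.51  2.43  2.7   1.38  1.9 ]
(640, 0, 300) -10 25 [ 0.15  0.21 -0.41  2.33  2.41  0.65  2.09]
(640, 0, 300) 0 3 None
(640, 0, 300) 0 25 [ 0.26  0.2  -0.38  2.35  2.88  0.54  1.81]
(660, 0, 300) -10 3 [ 0.2   0.52 -0.5   2.39  2.71  1.35  1.91]
(660, 0, 300) -10 25 [ 0.14  0.24 -0.38  2.29  2.41  0.64  2.1 ]
(660, 0, 300) 0 3 [ 0.31  0.51 -0.46  2.41  3.03  1.27  1.81]
(660, 0, 300) 0 25 [ 0.25  0.23 -0.36  2.3   2.88  0.53  1.83]
(640, 80, 280) -10 3 [ 0.04  0.61 -0.58  2.38  2.53  1.51  1.97]
(640, 80, 280) -10 25 [-0.    0.3  -0.47  2.3   2.2   0.81  2.18]
(640, 80, 280) 0 3 [ 0.16  0.58 -0.55  2.42  2.82  1.42  1.91]
(640, 80, 280) 0 25 [ 0.1   0.27 -0.45  2.34  2.55  0.67  2.02]
```

```bash
python3 - <<'E'
from h import *
robot.goto_joints([-0.70,0.3,-0.04,2.34,2.0,0.85,1.8])
s=robot.observe(); print(s["t"],np.round(s["tcp_pos"]),np.round(Rn.from_rotvec(s["tcp_rot"]).as_matrix()[:,0],2))
P=np.array([561,156,68.]); rv=rot(-12,25,180)
for dz in (180,120,35,0):
    q=kin.ik(tcp_for(P+[0,0,dz],rv),rv); print(dz,None if q is None else np.round(q,2))
E
```

```text
19.2667 [599. 195. 245.] [ 0.89 -0.11 -0.44]
180 [-0.73  0.29 -0.01  2.4   1.95  0.92  2.03]
120 [-0.72  0.45 -0.02  2.41  2.06  1.    1.84]
35 [-0.72  0.69 -0.01  2.4   2.18  1.11  1.62]
0 [-0.73  0.79 -0.    2.38  2.21  1.16  1.54]
```

```bash
cat > look.py <<'E'
from h import *
def snap(tag):
    ci=viewer.camera_info("wrist"); im=viewer.read_camera("wrist"); cv2.imwrite(f"pics/{tag}_w.png",im[:,:,::-1])
    im=viewer.read_camera("top"); cv2.imwrite(f"pics/{tag}_t.png",cv2.resize(im[145:225,235:335,::-1],None,fx=7,fy=7,interpolation=cv2.INTER_CUBIC))
    im=viewer.read_camera("scene"); cv2.imwrite(f"pics/{tag}_s.png",cv2.resize(im[190:310,290:430,::-1],None,fx=5,fy=5,interpolation=cv2.INTER_CUBIC))
E
python3 - <<'E'
from look import *
P=np.array([561,156,68.]); rv=rot(-12,25,180)
robot.movep(tcp_for(P+[0,0,140],rv),rv)
robot.servo_line(tcp_for(P+[0,0,34],rv),feed=120)
s=robot.observe(); print(s["t"],np.round(s["tcp_pos"]-tcp_for(P+[0,0,34],rv),1),np.round(s["joints"],2),np.round(s["contact_force"],1))
snap("f")
for c in ("top","scene","wrist"):
  for n in ("sample","sample_mid","pocket"):
    for d in viewer.pinpoint(n,c)[:2]: print(c,n,round(d["confidence"],2),np.round(world(c,d["at"]),1))
E
```

```text
20.6667 [0.4 0.3 0.8] [-0.7   0.7  -0.04  2.4   2.18  1.13  1.63] [-0.6  0.5 -1.2]
top sample 0.63 [560.8 156.3  49.4]
top sample_mid 0.75 [560.1 157.9  96.7]
top pocket 0.91 [560.5 156.9  13.7]
top pocket 0.74 [301.5  70.4   2.4]
scene sample 0.74 [561.1 151.4  49.7]
scene sample_mid 0.74 [562.7 158.9  98.8]
scene sample_mid 0.17 [569.7 429.2  -2.1]
scene pocket 0.79 [569.  156.2  12.9]
scene pocket 0.63 [301.3  73.2   3.5]
wrist sample 0.63 [557.5 158.6  42.2]
wrist sample_mid 0.59 [559.4 157.5 100.6]
```

View pics/f_w.png

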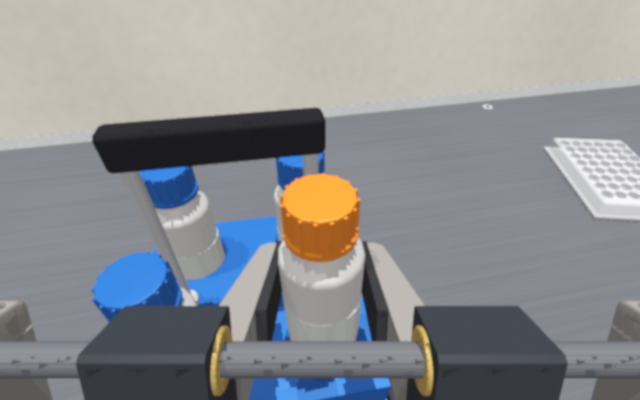

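View pics/f_t.png

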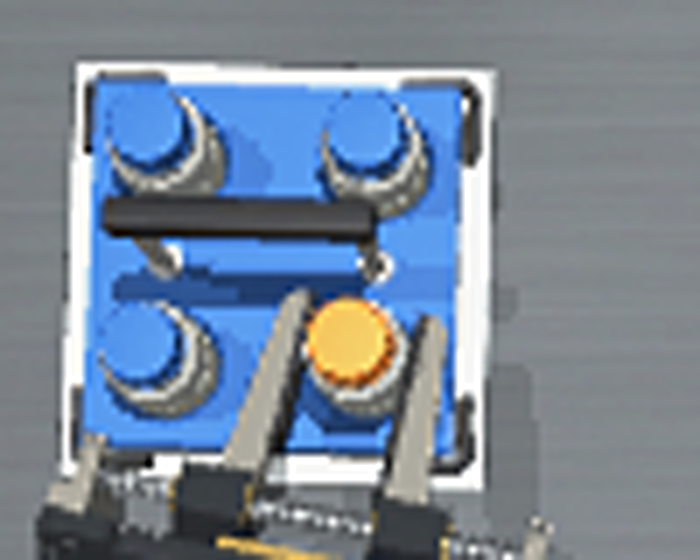

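View pics/f_s.png

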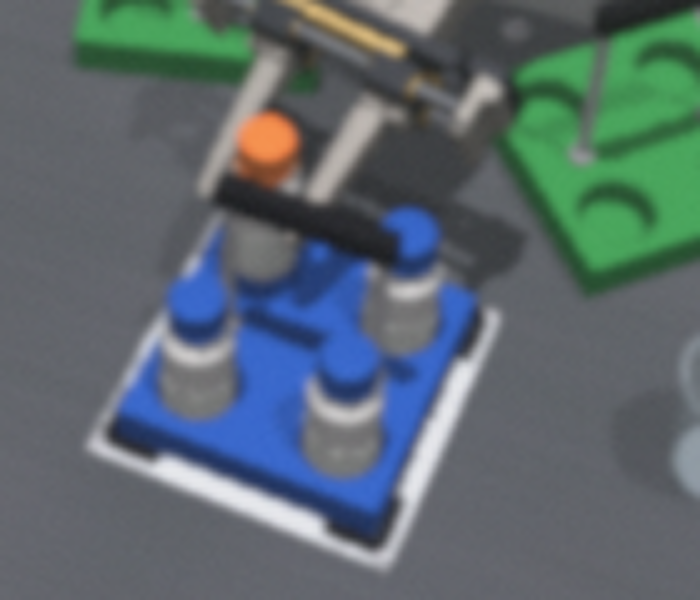

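```bash
python3 - <<'E'
from h import *
def bp(px,z):
    R=np.array(ci["R"]);t=np.array(ci["t"]);K=np.array(ci["camera_matrix"])
    d=R.T@np.linalg.solve(K,[px[0],px[1],1]);c=-R.T@t
    return np.round(c+d*(z-c[2])/d[2],1)
ci=viewer.camera_info("top"); f=lambda u,v:(235+(u+.5)/7-.5,145+(v+.5)/7-.5)
import sys
im=cv2.imread("pics/f_t.png"); hsv=cv2.cvtColor(im,cv2.COLOR_BGR2HSV)
m=cv2.inRange(hsv,(5,80,150),(28,255,255)); m[450:]=0
(x,y),r=cv2.minEnclosingCircle(max(cv2.findContours(m,0,2)[0],key=cv2.contourArea)); print(x,y,r)
print("cap",bp(f(x,y),150), bp(f(349,341),152))
for n,p in (("c_a",(141,344)),("c_b",(144,121)),("c_c",(362,130))): print(n,bp(f(*p),117))
print("pocket",bp(f(372,370),33))
s=robot.observe(); print(np.round(np.array(s["tcp_pos"])-19*Rn.from_rotvec(s["tcp_rot"]).apply([1,0,0]),1))
E
```

```text
349.705078125 343.7347412109375 47.02705001831055
cap [559.2 155.9 150. ] [560. 156. 152.]
c_a [564.  237.4 117. ]
c_b [649.8 236.3 117. ]
c_c [645.2 153.  117. ]
pocket [561.6 155.2  33. ]
[561. 156. 102.]
```

```bash
python3 - <<'E'
from look import *
P=np.array([561.7,155.4,68.]); rv=rot(-12,25,180)
def st(dz):
    s=robot.observe(); print(dz,round(s["t"],2),np.round(np.array(s["tcp_pos"])-tcp_for(P,rv),1),np.round(s["contact_force"],1)); return np.array(s["contact_force"])
f0=None
for dz in (24,12,7,4,2,1,0,-1,-2):
    robot.servo_line(tcp_for(P+[0,0,dz],rv),feed=60)
    f=st(dz)
    if f0 is None: f0=f
    if np.linalg.norm((f-f0))>4: break
snap("g")
E
```

```text
24 21.58 [-0.2 -0.2 23.4] [-1.2  0.2 -0.4]
12 21.93 [-0.2 -0.1 11.6] [-0.8  0.5 -0.7]
7 22.18 [-0.  -0.   6.8] [-0.6 -0.6 -1.5]
4 22.43 [-0.  -0.1  3.9] [ 0.7 -0.  -1.5]
2 22.68 [-0.  -0.   1.9] [ 0.2 -1.4 -1.6]
1 22.93 [-0.  0.  1.] [-0.8  0.5 -1.4]
0 23.18 [ 0.1 -0.   0. ] [ 0.2 -0.2 -0.1]
-1 23.43 [ 0.4 -0.1 -0.1] [-2.2 -0.4  4.6]
```

View pics/g_s.png

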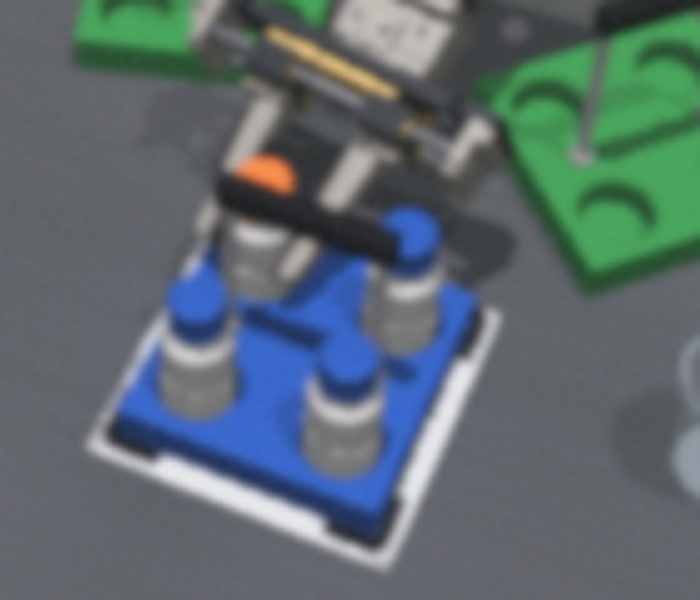

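View pics/g_t.png

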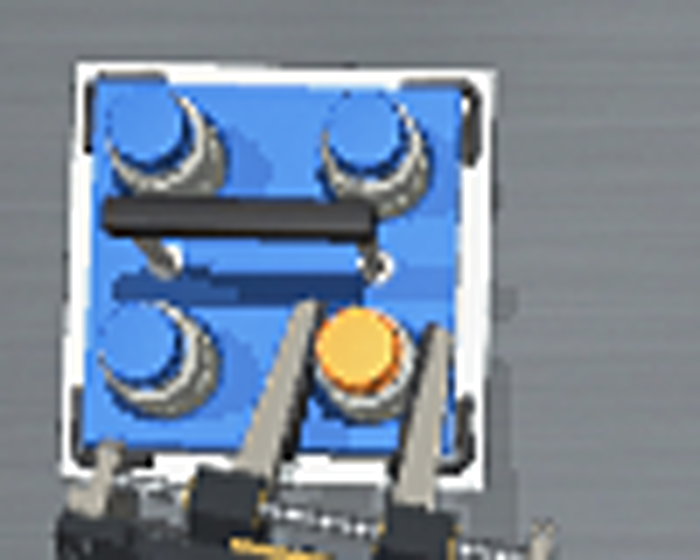

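Contact came exactly at the expected floor height (4.6 N), with cap heights consistent. Releasing and retreating upward.

```bash
python3 - <<'E'
from look import *
P=np.array([561.7,155.4,68.]); rv=rot(-12,25,180)
robot.servo_line(tcp_for(P+[0,0,-0.3],rv),feed=30)
grip(0.68)
robot.hold(0.3)
s=robot.observe(); print(s["t"],s["grip_width"]*92,np.round(s["contact_force"],1))
robot.servo_line(tcp_for(P+[0,0,130],rv),feed=150)
s=robot.observe(); print(s["t"],np.round(s["contact_force"],1),np.round(s["joints"],2))
snap("h")
for c in ("top","scene"):
  viewer
  for n in ("sample","sample_mid","grip"):
    for d in viewer.pinpoint(n,c)[:3]: print(c,n,round(d["confidence"],2),np.round(world(c,d["at"]),1))
for h in (90,-90):
    for zz in (320,137):
        q=kin.ik([605,196.3,zz],rot(h-2.6,90)); print(h,zz,None if q is None else np.round(q,2))
E
```

```text
24.65 62.463920192808054 [-0.2  0.1  0.4]
25.6667 [-0.   0.9 -1. ] [-0.7   0.43 -0.03  2.41  2.05  0.99  1.88]
top sample 0.67 [560.4 156.3  14.1]
top sample_mid 0.75 [563.3 155.5  61.7]
top grip 0.77 [349.7  41.4 152. ]
top grip 0.69 [604.3 196.4 155.8]
top grip 0.67 [382.1 329.2 149.6]
scene sample 0.67 [559.9 151.6  14.4]
scene sample_mid 0.67 [563.1 154.2  64.1]
scene grip 0.75 [385.3 327.8 150.9]
scene grip 0.73 [605.4 194.7 155.6]
scene grip 0.64 [353.6  35.7 152.8]
90 320 [-0.41  0.36  0.06  1.52 -0.02  1.26  2.75]
90 137 [-0.27  0.53 -0.13  1.7   0.08  0.92  2.67]
-90 320 [-0.69  0.37  0.43  1.54 -0.16  1.27 -0.28]
-90 137 [-0.52  0.53  0.21  1.71 -0.13  0.91 -0.3 ]
```

View pics/h_w.png

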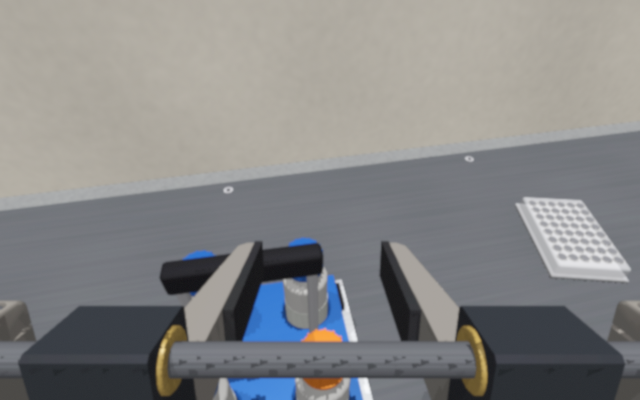

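View pics/h_t.png

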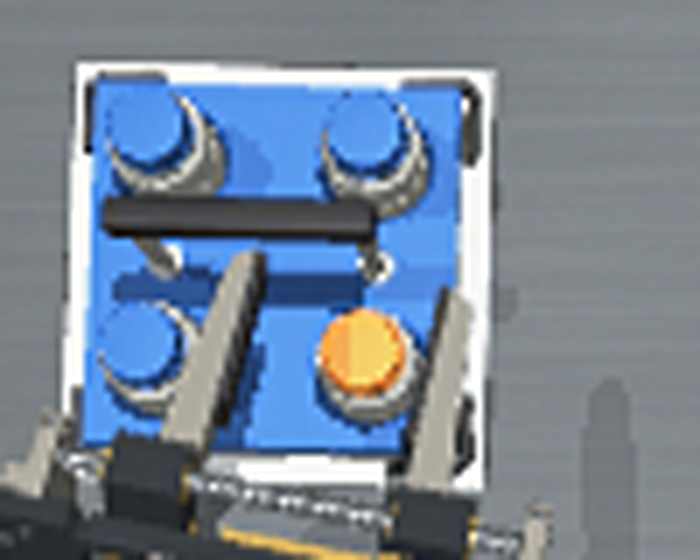

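View pics/h_s.png

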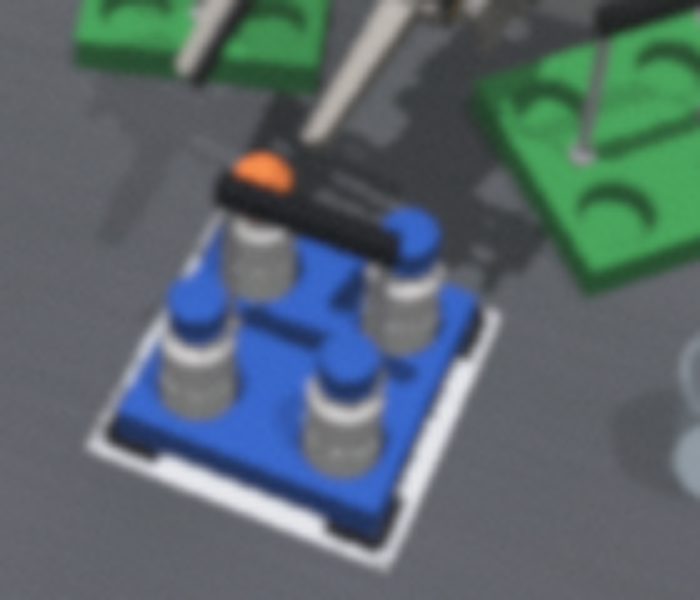

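The bottle stands in its pocket level with the others (cap at (362,352) in the top zoom). Now to the handle.

```bash
python3 - <<'E'
from look import *
P=np.array([561.7,155.4,68.]); rv=rot(-12,25,180)
robot.servo_line(tcp_for(P+[0,0,210],rv),feed=200)
rv=rot(-92.6,90); robot.movep([604.8,196.2,330],rv)
grip(1.0)
s=robot.observe(); print(s["t"],np.round(s["joints"],2),np.round(s["tcp_pos"],1))
ci=viewer.camera_info("wrist"); snap("i")
for d in viewer.pinpoint("grip","wrist")[:3]: print(round(d["confidence"],2),np.round(world("wrist",d["at"],ci),1))
E
```

```text
29.2083 [-0.99  0.45  0.89  1.54 -0.35  1.32 -0.11] [604.8 196.2 330. ]
0.71 [601.5 200.3 158.2]
0.7 [383.  332.8 148.4]
```

View pics/i_w.png

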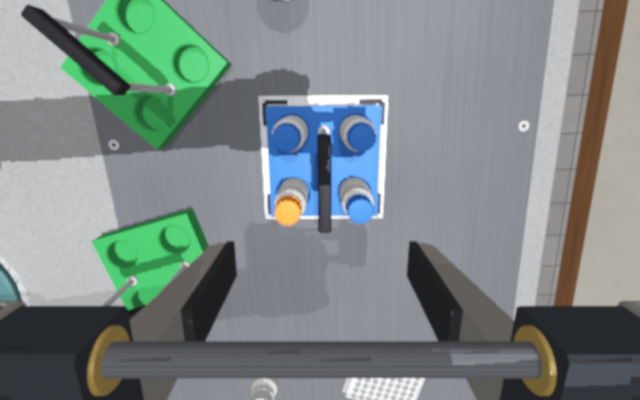

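The bar is straight down the image at col 325, between the fingers and aligned with the pads. Descending and gripping.

```bash
python3 - <<'E'
from look import *
rv=rot(-92.6,90)
robot.servo_line([604.8,196.2,180],feed=180,rotation=rv)
robot.servo_line([604.8,196.2,136.5],feed=80)
s=robot.observe(); print(s["t"],np.round(s["tcp_pos"],1),np.round(s["contact_force"],1))
grip(0.0,50); robot.hold(0.2)
s=robot.observe(); print(s["t"],np.round(s["tcp_pos"],1),s["grip_width"]*92,np.round(s["contact_force"],1),np.round(s["wrist_torque"],2))
snap("j")
E
```

```text
31.0833 [605.  196.  136.4] [-0.6  0.4  0.6]
32.4417 [605.4 196.2 136.8] 13.817685394319911 [3.3 0.1 0.2] [-0.12 -0.86  0.03]
```

View pics/j_s.png

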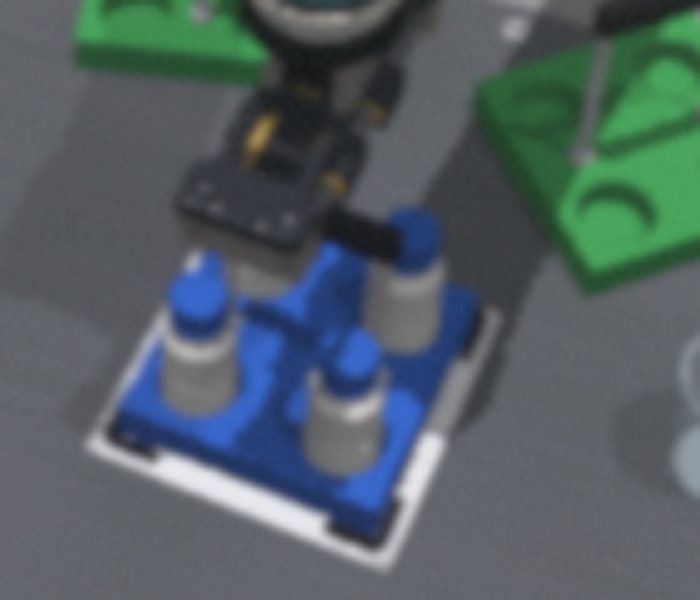

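View pics/j_w.png

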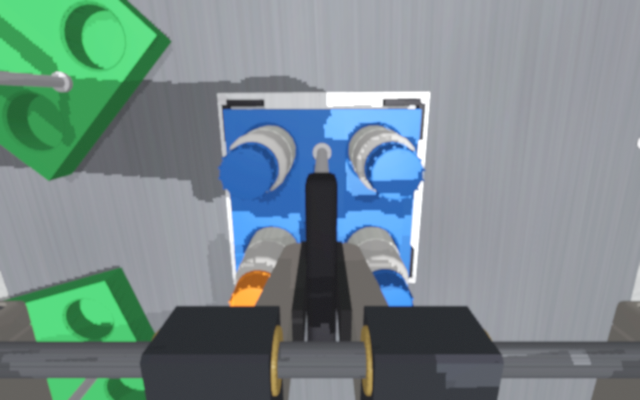

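Gripped at 13.8 mm. Lifting 15 mm first to check, then to 100 mm.

```bash
python3 - <<'E'
from look import *
def st(n):
    s=robot.observe(); print(n,round(s["t"],2),np.round(s["tcp_pos"],1),round(s["grip_width"]*92,2),np.round(s["contact_force"],1),np.round(s["wrist_torque"],2),np.round(Rn.from_rotvec(s["tcp_rot"]).as_matrix()[:,0],3))
robot.servo_line([605.2,196.2,151.5],feed=25); robot.hold(0.2); st("15")
im=viewer.read_camera("wrist"); cv2.imwrite("pics/k_w.png",im[:,:,::-1])
im=viewer.read_camera("scene"); cv2.imwrite("pics/k_s.png",cv2.resize(im[170:310,270:430,::-1],None,fx=4,fy=4,interpolation=cv2.INTER_CUBIC))
E
```

```text
15 33.54 [604.9 196.2 151.3] 13.77 [ 0.5  1.1 -8.1] [-0.06  0.02 -0.05] [-0.001 -0.    -1.   ]
```

View pics/k_w.png

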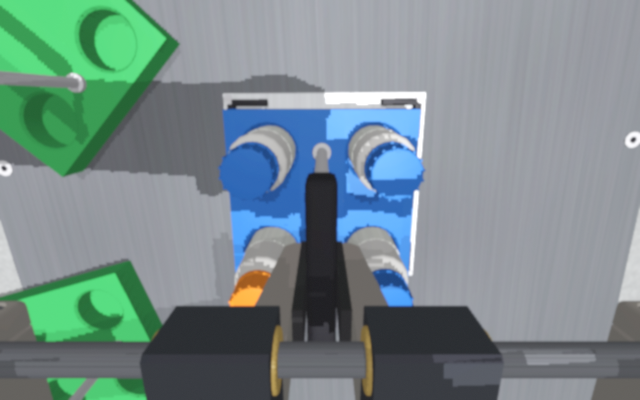

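View pics/k_s.png

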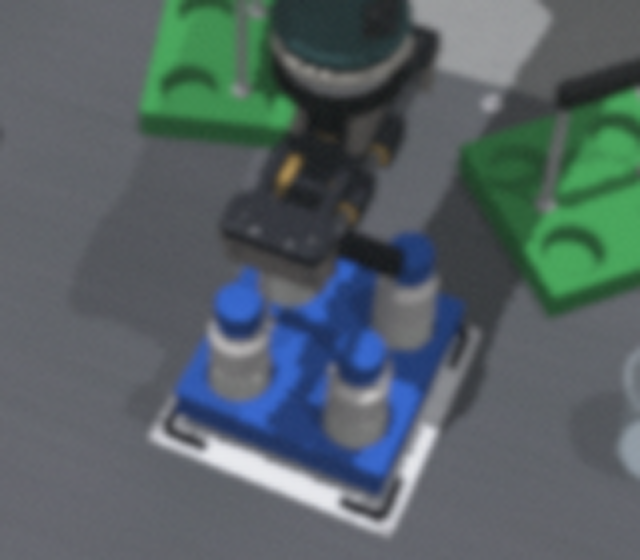

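The carrier is up and level, unmoved relative to the gripper (7.5–8 N load, torque about 0). Going on to 100 mm.

```bash
python3 - <<'E'
from look import *
def st(n):
    s=robot.observe(); print(n,round(s["t"],2),np.round(s["tcp_pos"],1),round(s["grip_width"]*92,2),np.round(s["contact_force"],1),np.round(s["wrist_torque"],2),np.round(Rn.from_rotvec(s["tcp_rot"]).as_matrix()[:,0],3),np.abs(s["joint_velocities"]).max().round(3))
robot.servo_line([605.2,196.2,238],feed=60); robot.hold(0.8); st("100")
ci=viewer.camera_info("scene")
im=viewer.read_camera("wrist"); cv2.imwrite("pics/l_w.png",im[:,:,::-1])
im=viewer.read_camera("scene"); cv2.imwrite("pics/l_s.png",cv2.resize(im[130:310,260:430,::-1],None,fx=3.3,fy=3.3,interpolation=cv2.INTER_CUBIC))
for n in ("carrier","sample","loaded_a"):
    for d in viewer.pinpoint(n,"scene")[:5]: print(n,round(d["confidence"],2),np.round(world("scene",d["at"],ci),1))
E
```

```text
100 36.03 [605.2 196.2 238. ] 13.35 [-0.8  0.4 -6.9] [-0.06  0.03  0.04] [ 0.  0. -1.] 0.001
carrier 0.86 [383.7 331.5   5.1]
carrier 0.56 [351.3  37.4   4.7]
sample 0.64 [560.7 154.8 115.1]
loaded_a 0.84 [648.4 154.4 110.8]
loaded_a 0.77 [560.1 240.4 113.4]
loaded_a 0.56 [645.4 229.7 113.4]
```

View pics/l_w.png

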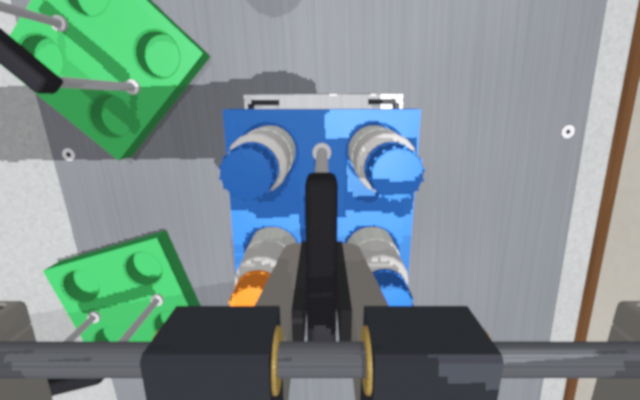

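View pics/l_s.png

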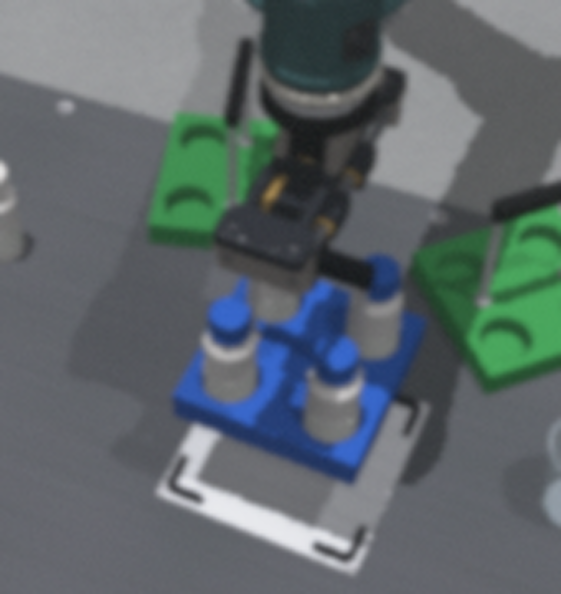

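The carrier hangs level about 100 mm above the plate with all four bottles seated, their undersides at z 111–115 mm. Everything is still, so I'm handing in.

```bash
python3 -c "
from cell import robot
robot.job_done(); print(robot.observe()['t'])"
```

```text
the job is handed in; nothing more can be done
the job is handed in; nothing more can be done
```

I mixed the orange-capped bottle, set it in the carrier's empty pocket and let go. I then lifted the carrier by its handle and handed the job in with it hanging there. The time was about 36 s of the 72 s allowed, and no verdict is reported.

- **Mixing:** I gripped the bottle from the side (39 mm across) and turned it over in the air to about 2.65 rad from upright by kinematics. It stayed inverted for over 0.4 s, did not slip visibly, and was turned back upright.
- **Placing:** Floor contact came at the expected height with 4.6 N. The pictures after release show the bottle upright in its pocket, level with the others.
- **Final hold:** The carrier hangs about 101 mm above its resting place. The tool is exactly vertical, the load about 7 N, the wrist torque near 0 and the joints still. The network puts all four bottle undersides at 111–115 mm, so all are seated.

**Checks that disagreed or failed:**
- Single network readings differed by up to about 5 mm, so I averaged them and compared the bottle with the pocket in the same top-camera picture.
- In the last picture the network did not report the lifted blue carrier itself, only the green look-alikes. I judged its level and height from the pictures and the arm's own state.
- I did not measure the spare, well plate and beaker again at the end. The arm kept clear of them, and they look unmoved where they appear in the later pictures.

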